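# Close a one-hand bar clamp on a glued spice box and hold the squeeze

## Task

The small oak spice box has just been glued: take the one-hand bar clamp by its grip and trigger and slide it flat along the worktop until its jaws stand clear on either side of the box, square to it, pads about the middle of the two short end panels. Then pump the trigger until both pads bear on the box, and finish still holding the trigger squeezed, so that the joints stay closed under a light but firm pressure. Close the jaws with the trigger only, not by pushing the bar or its jaw, don't crush, tip or shove the box about, and leave the glue bottle, the mug and the lid alone.

Things in the scene. Friction and masses are not known exactly. Their poses are not given: they have to be found in the camera images.
- clamp: One-hand ratchet bar clamp, black nylon, 0.9 kg, loose, lying on its side. Origin on the worktop under the bar, in the housing. +x along the bar to the far jaw, +y from grip to jaws, z up. In mm: housing x -24 to 18, y -21 to 21, z 0 to 30; near jaw x -12 to 12, out to y 82; pistol grip x -32 to -10, y -108 to -14, z 1 to 29, its back (x -32) flat, parallel to y.
- clamp_grip (a point): Point to take the clamp, (0, -55, 15) mm in its frame, between the grip's back (x -32) and the trigger's front (x 30 out, 10 squeezed). From above, fingers closing along the clamp's x, they squeeze grip and trigger together: 63 mm apart trigger out, 42 mm at its stop; the clamp shifts until both touch. At the stop the clamp is held firmly, x = -11 mm midway between the fingers, and can be slid.
- trigger: Trigger, black nylon blade 12 mm thick, 68 long, in front (+x) of the pistol grip: y -92 to -24, z 3 to 27 mm in the clamp's frame. Origin on its pivot, at (2, 28, 0) mm in the clamp's frame. Once both pads bear on the box they press about 1.6 x (finger force - 4 N): 25 to 30 N for 20 N of squeeze, 70 to 80 for 50; over 65 N crushes the box. Letting the trigger out takes the pressure off.
- trigger_pull (a joint): Trigger angle: 0 out (sprung), 0.25 rad squeezed to its stop (it gives 0.01 to 0.04 more under a hard squeeze); the spring needs 3 N when out, 6 N at the stop. A full stroke draws the bar in two teeth, about 7 mm (half a stroke one); the first 0.05 to 0.1 rad is free play. Let out, it clicks back over the teeth and the bar stays. With both pads bearing on the box it stops short of 0.25.
- bar: Toothed steel bar, 18 mm wide (y -9 to 9), z 10 to 20, with the black far jaw on its +x end (24 mm thick, y -10 to 82, z 0 to 27). It slides through the housing; its tail ends at x = -38 mm minus jaw_slide. Its frame is the clamp's frame when jaw_slide is 0. Drawn in by the trigger only.
- jaw_slide (a joint): How far the bar has been drawn in (m). The jaws are open, pad face to pad face, by 150 mm minus this. It starts between 0 and 0.02, the travel ends at 0.075; it only closes, so the squeeze that takes hold of the clamp uses up a stroke too.
- near_pad: Grey pad of the near jaw (on the housing), 8 x 40 x 24 mm. Origin at the middle of its pressing face, at (20, 60, 14) mm in the clamp's frame; axes as the clamp's; the face looks along +x. The box sits right when its centre is near y = 60 mm in the clamp's frame.
- far_pad: Grey pad of the far jaw (on the bar), 8 x 40 x 24 mm. Origin at the middle of its pressing face, at (170, 60, 14) mm in the bar's frame; axes as the clamp's; the face looks along -x.
- box: Open-topped oak spice box with finger-jointed corners and a divider, 96 (x) x 70 (y) x 58 (z) mm, walls 8 mm, 0.2 to 0.4 kg, loose. Origin at the centre of its underside. The two short end panels (x = -48 and +48 mm) are the ones to clamp. Its x axis starts within 0.3 rad of the clamp's. More than 120 N from a pad crushes it.
- glue: White glue bottle, 48 mm across, 142 tall, standing. Bystander. Origin at the centre of its foot.
- mug: White ceramic mug, 80 mm across, 92 tall, one handle. Bystander. Origin at the centre of its foot.
- box_lid: The oak lid of the box, 96 x 70 x 13 mm, lying upside down. Bystander. Origin at the centre of its underside.
Mind the look-alikes: they are no part of the job. What is shaped like the box but blue is not meant.

How it is judged:
By the outcome, as a careful person would: the job done as asked, in the order asked, and still so for the second after the job is handed in, while the arm keeps its last pose, push and grip.
It also fails if it takes over 48 s, if anything falls off the work surface, if the arm or the gripper's body presses on something with over 40 N, if the wrist force passes 120 N, or if a joint passes its speed limit or range.

## Robot

A 6-joint arm with a two-finger parallel gripper is mounted at the origin on the work surface. World frame = base frame: x ahead of the robot, y to its left, z up, the work surface at z = 0. Lengths are in mm, angles in rad, forces in N, time in s.
With the tool pointing down it reaches from about 350 to 975 mm from the base axis. Payload 7.1 kg.
Tool frame: the origin (TCP) lies midway between the tips of the shut fingers; the grasp point (between the pads) lies 19 mm behind it (ctrl.grip_depth is the distance from the TCP to the grasp point, in mm); z points along the fingers, y is the line along which they close (so a half turn about z gives the same grasp; the last joint's range is limited). The gripper opens to 88 mm and grips with 3 to 60 N. Pads are 20 mm wide; open, the fingers measure 115 mm over their backs; the gripper's body (75 mm by 178 mm) begins 61 mm behind the grasp point.
Start: joints at [1.221, 0.423, 1.63, -0, 1.089, -0.019], TCP at [202.968, 591.108, 222.675] pointing down, gripper open.
Joint ranges: [-3, 3], [-0.9, 2.11], [0.09, 2.58], [-1.31, 4.45], [0.11, 2.69], [-2.54, 2.54]. Speed limits (rad/s): [2.39, 2.39, 3.01, 3.14, 3.14, 3.14].

## Interface

Orientations are given as a rotation vector (axis times angle).
In Python, from workcell import ctrl, cams gives the robot as it stands.
- The arm moves only by the tool move_arm, never from a script. Its argument "steps" is a list of rows, each a list of 3 entries, a list of its own where there are three numbers: the shift along the tool's x, y, z in units of 25 mm (1.0 is 25 mm), then the turn about the tool's z in units of 5 degrees (1.0 is 5 degrees), then the closure, from 0 (fully open) to 1 (shut). A call has 1 to 20 rows; each row shifts and turns the commanded pose from where the row before left it, along the tool's axes as they then stand; what a row does not reach is not made up. A row lasts 1/12 s, in which the tool goes at most 41.7 mm and 7.16 degrees, less where a joint would pass 70% of its speed; a pose out of reach is approached as far as the arm can. A call is refused whole if a number of a shift passes 1 or a number of a turn 1, either way. A call with a gripper value outside its range is refused whole. The fingers move at their own pace and stop on an object; the grip force is fixed at half the most. Time passes only in rows, so rows that do not move let the fingers close. It gives the time, the measured TCP pose, the force, the opening and the grip force at its end, in the units of the state.
- ctrl.get_obs(): the state, without advancing time (a new reading comes with each control period).
- cams.get_image(name): name is "scene" or "top"; returns a dict with "image" (480x640x3 uint8, red, green, blue), "camera_matrix" (3x3 intrinsics, pixels), "xyz" and "rotation" of the camera in the world. Camera axes: x right, y down, z forward; pixel columns grow to the right and rows downward; lengths in mm; the calibration is good to about 2 mm. A picture is of the moment at which its call begins. There is no depth.
- ctrl.close_job(): hands the job in; it is judged then, once.
Trained networks look in the newest picture that a camera, given by its name, has taken for a name from the list of things; names that differ only in an ending like _2 or _b are one class to them, and where a whole thing is asked for, a point or a joint stands for the part that bears it (a point fixed in the world has none). Each returns a list of dicts, best first, with "p" (0 to 1); they miss things now and then, are a little off and sometimes report something else, mostly with a low value. They report only what shows in the picture. A call takes as long as a camera call. They do not tell look-alikes from the thing itself.
- cams.boxes_of(camera, thing): "rect" ([centre column, centre row, width, height] in pixels, round what is visible of it).
- cams.cut_out(camera, thing): "pixels" (480x640 bool, what is visible of it) and "rect" ([centre column, centre row, width, height] in pixels, round what is visible of it).
The state is a dict: "t": time; "qpos": joint angles; "qvel": joint speeds; "joint_torque": joint torques, N m; "ee_pos": TCP position; "orientation": TCP orientation; "ft_force": force on the tool from outside, world axes, zero at the start; "moment": the same for the moment, N m; "width": finger opening in mm; "grasp_force": force on a finger pad.
Only numpy, scipy, OpenCV 4.12 (cv2) and the standard library are available. Lean on these libraries where they do the work, as an engineer would, in place of code of your own. Each camera call takes 0.05 s, during which the arm holds its last target. There are 200 camera calls.

## Working session

There is one attempt and no reset: what is moved stays moved. The work goes in short steps, Python scripts to look and compute and a tool call to move; the robot and the scene stay as the last step left them, time stands still between calls to the robot, and variables do not carry over. Pictures are saved under pics/ and viewed, at most 10 in all, crops included, and the job is handed in when it is done.

Besides the shell and the picture viewer there is one more tool, called after "Request:" as a command line: name --argument value ..., lists and objects as JSON in quotes. move_arm: Moves the arm, as the interface text tells. Its arguments: {"type":"object","properties":{"steps":{"type":"array"}},"required":["steps"]}

```bash
mkdir -p pics; cat > h.py <<'E'
import numpy as np, cv2
from workcell import ctrl, cams
def shot(n,f=None):
    d=cams.get_image(n)
    if f: cv2.imwrite('pics/'+f,d['image'][:,:,::-1])
    return d
def ground(d,uv,z):
    K=np.array(d['camera_matrix']);R=np.array(d['rotation'])
    if R.shape!=(3,3): R=cv2.Rodrigues(R)[0]
    uv=np.atleast_2d(uv).astype(float)
    r=(R@np.linalg.inv(K)@np.c_[uv,np.ones(len(uv))].T).T
    c=np.array(d['xyz']);return c+r*((z-c[2])/r[:,2])[:,None]
def proj(d,P):
    K=np.array(d['camera_matrix']);R=np.array(d['rotation'])
    if R.shape!=(3,3): R=cv2.Rodrigues(R)[0]
    q=(K@R.T@(np.atleast_2d(P)-np.array(d['xyz'])).T).T
    return q[:,:2]/q[:,2:]
E
python3 - <<'E'
from h import *
for c in ('top','scene'):
    d=shot(c,c+'0.png');print(c,d['xyz'],np.round(d['rotation'],3).tolist(),np.array(d['camera_matrix'])[0])
    for t in ('clamp','trigger','bar','box','near_pad','far_pad','glue','mug','box_lid'):
        print(t,[(np.round(b['rect']).tolist(),round(b['p'],2)) for b in cams.boxes_of(c,t)[:3]])
print(ctrl.get_obs())
E
```

```text
top [484.56514718  -5.71858146 853.98259403] [-2.177, 2.153, -0.17] [493.87017994   0.         327.36218511]
clamp []
trigger [([348.0, 334.0, 12.0, 51.0], 0.62)]
bar [([381.0, 292.0, 145.0, 56.0], 0.98), ([390.0, 202.0, 63.0, 58.0], 0.35)]
box [([450.0, 132.0, 71.0, 68.0], 0.81), ([391.0, 203.0, 67.0, 57.0], 0.8)]
near_pad [([348.0, 268.0, 9.0, 22.0], 0.54)]
far_pad [([437.0, 277.0, 16.0, 28.0], 0.63), ([381.0, 311.0, 145.0, 110.0], 0.62), ([393.0, 202.0, 65.0, 56.0], 0.3)]
glue [([538.0, 235.0, 56.0, 34.0], 0.8)]
mug [([240.0, 185.0, 54.0, 71.0], 0.93)]
box_lid [([435.0, 368.0, 69.0, 58.0], 0.94), ([347.0, 334.0, 10.0, 50.0], 0.25)]
scene [1109.63640336 -278.64248878  929.40238839] [-2.208, -1.374, 0.436] [584.64737314   0.         314.95948362]
clamp [([252.0, 239.0, 120.0, 115.0], 0.66)]
trigger [([268.0, 211.0, 18.0, 25.0], 0.77)]
bar [([251.0, 257.0, 126.0, 83.0], 0.63)]
box [([253.0, 403.0, 81.0, 74.0], 0.76), ([279.0, 316.0, 74.0, 73.0], 0.74)]
near_pad [([293.0, 257.0, 10.0, 25.0], 0.66), ([250.0, 238.0, 122.0, 117.0], 0.61), ([410.0, 261.0, 51.0, 68.0], 0.61)]
far_pad [([21
[... 166 characters left out ...]
, 224.0, 50.0, 37.0], 0.57)]
{'t': 1.0, 'qpos': array([ 1.22098156e+00,  4.23037379e-01,  1.62992926e+00, -1.88560412e-05,
        1.08859165e+00, -1.90133886e-02]), 'qvel': array([ 0.00046725, -0.00019132, -0.00044441, -0.00132185, -0.00029251,
       -0.0026375 ]), 'joint_torque': array([-8.57554805e-04, -5.44582665e+01, -2.74045247e+01,  6.45250082e-02,
        1.66989566e-02,  3.89112273e-06]), 'ee_pos': array([202.98032339, 591.09374019, 222.70267166]), 'orientation': array([5.17238295e-01, 3.09869750e+00, 4.82472171e-05]), 'ft_force': array([ 0.02944328, -1.06772342, -0.4504113 ]), 'moment': array([-0.06027794,  0.07594438,  0.03782483]), 'grasp_force': 0.0, 'width': 87.63404306187044}
```

```bash
python3 -c "
import cv2
i=cv2.imread('pics/top0.png');cv2.imwrite('pics/top0c.png',cv2.resize(i[80:420,200:580],None,fx=2,fy=1.75,interpolation=cv2.INTER_CUBIC)[:600])"
```

```text
(no output)
```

View pics/top0.png

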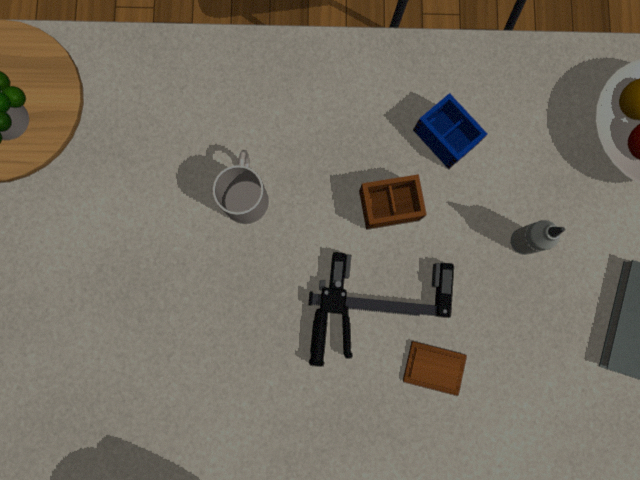

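View pics/scene0.png

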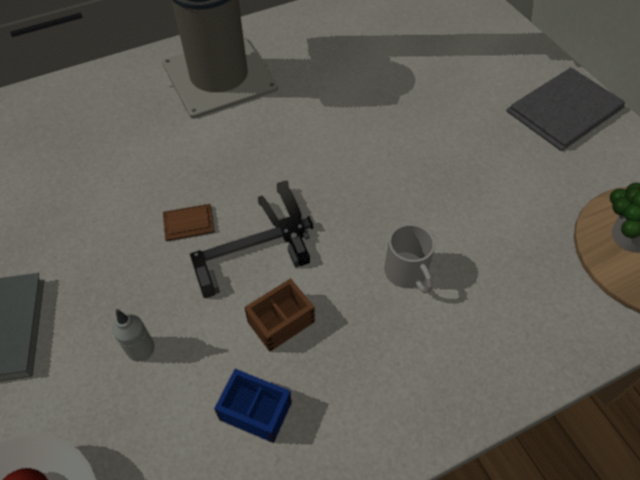

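The top view shows the clamp housing at (333,300), its bar running right to the far jaw at (445,290), the grip at (318,337) and the trigger at (347,333). The oak box is at (392,202), the blue look-alike at (450,132), the lid at (435,368), the mug at (240,188) and the glue at (535,238). Next I'll fit the clamp and box models to masks from both cameras.

```bash
cat > fit.py <<'E'
from h import *
from scipy.optimize import minimize
def cub(x0,x1,y0,y1,z0,z1): return np.array([[x,y,z] for x in(x0,x1) for y in(y0,y1) for z in(z0,z1)],float)
def T(P,x,y,a):
    c,s=np.cos(a),np.sin(a);return P@np.array([[c,s,0],[-s,c,0],[0,0,1]])+[x,y,0]
def clampparts(slide,trig):
    t=cub(18,30,-92,-24,3,27);p=np.array([2,28,0]);t=T(t-p,0,0,-trig)+p
    B=[cub(-38,170,-9,9,10,20),cub(178,202,-10,82,0,27),cub(170,178,40,80,2,26)]
    return [cub(-24,18,-21,21,0,30),cub(-12,12,20,82,0,27),cub(12,20,40,80,2,26),cub(-32,-10,-108,-14,1,29),t]+[b-[slide,0,0] for b in B]
BOX=[cub(-48,48,-35,35,0,58)]
S=4
def render(d,parts,pose):
    m=np.zeros((480,640),np.uint8)
    for P in parts:
        h=cv2.convexHull(proj(d,T(P,*pose)).astype(np.float32))
        cv2.fillConvexPoly(m,np.round(h*16).astype(np.int32),255,cv2.LINE_AA,4)
    return cv2.GaussianBlur(m.astype(np.float32)/255,(0,0),1.2)
def fit(obs,parts_of,x0,scale):
    M=[(d,cv2.GaussianBlur(m.astype(np.float32),(0,0),1.2)) for d,m in obs]
    def cost(x):
        return sum(np.abs(render(d,parts_of(x),x[:3])-m).sum() for d,m in M)
    best=None
    for k in range(3):
        sim=np.vstack([x0]+[np.array(x0)+np.eye(len(x0))[i]*scale[i]*(1-2*(k%2)) for i in range(len(x0))])
        r=minimize(cost,x0,method='Nelder-Mead',options=dict(initial_simplex=sim,maxiter=250,xatol=.02,fatol=.5));x0=r.x
    return r.x,r.fun,sum(m.sum() for _,m in M)
def near(m,d,pose,parts,r=12):
    k=render(d,parts,pose)>.05
    return m&(cv2.dilate(k.astype(np.uint8),np.ones((2*r+1,)*2))>0)
def masks(d,thr=55):
    im=d['image'].astype(int);g=im.max(2);hsv=cv2.cvtColor(d['image'],cv2.COLOR_RGB2HSV)
    return g<thr,(hsv[...,1]>110)&((hsv[...,0]<25)|(hsv[...,0]>170))
E
python3 - <<'E'
from fit import *
D={c:shot(c) for c in('top','scene')}
d=D['top'];print(np.round(ground(d,[[333,300],[445,310],[392,202],[435,368],[240,188],[535,238]],15)))
for uv in ([390,304],[350,304],[336,300],[445,285],[318,340],[347,335],[437,275],[300,200],[470,210],[450,260],[345,270]): print(uv,d['image'][uv[1],uv[0]])
h=ground(d,[[333,300]],15)[0];f=ground(d,[[445,310]],15)[0]
a=np.arctan2(*(f-h)[1::-1]);print('a',a,np.linalg.norm(f-h))
for c in D:
    for t in('clamp','clamp_grip','bar','near_pad','trigger'):
        for r in cams.cut_out(c,t)[:2]: print(c,t,np.round(r['rect']),r['pixels'].sum(),round(r['p'],2))
E
```

```text
[[ 494.  -37.   15.]
 [ 479. -227.   15.]
 [ 664. -138.   15.]
 [ 383. -208.   15.]
 [ 685.  126.   15.]
 [ 604. -387.   15.]]
[390, 304] [43 41 48]
[350, 304] [46 45 47]
[336, 300] [19 12 16]
[445, 285] [59 63 60]
[318, 340] [11 16  9]
[347, 335] [13 15 19]
[437, 275] [64 65 64]
[300, 200] [131 126 116]
[470, 210] [91 91 81]
[450, 260] [126 123 112]
[345, 270] [25 28 29]
a -1.649440396760199 190.45324145461908
top clamp [380. 310. 147. 111.] 4242 0.81
top clamp_grip [380. 310. 144. 119.] 4750 0.56
top bar [381. 291. 145.  52.] 2092 0.57
top near_pad [348. 268.   9.  21.] 98 0.46
top trigger [347. 332.  14.  49.] 369 0.9
scene clamp [252. 241. 125. 116.] 3670 0.86
scene bar [249. 256. 127.  83.] 1829 0.6
scene trigger [268. 212.  20.  30.] 198 0.83
scene trigger [278. 316.  75.  71.] 3148 0.41
```

```bash
cat > look.py <<'E'
from fit import *
import sys
def look(c0,b0,trig=0.,fname=None,cs=('top','scene')):
    D={c:shot(c) for c in cs}
    P=lambda x:clampparts(x[3],trig)
    def run(k):
        oc=[];ob=[]
        for c in k:
            d=D[c];mk,bk=masks(d,76 if c=='top' else 70)
            oc.append((d,near(mk,d,c0[:3],P(c0),14)));ob.append((d,near(bk,d,b0[:3],BOX,14)))
        return fit(oc,P,c0,[10,10,.1,8]),fit(ob,lambda x:BOX,b0,[10,10,.1])
    for k in [(c,) for c in cs]+[cs]:
        rc,rb=run(k);print(k,'clamp',np.round(rc[0],3),int(rc[1]),int(rc[2]),'box',np.round(rb[0],3),int(rb[1]),int(rb[2]))
        if len(cs)==1:break
    if fname:
        o=[]
        for c in cs:
            im=D[c]['image'][:,:,::-1].copy()
            for parts,x in((P(rc[0]),rc[0]),(BOX,rb[0])):
                for p in parts:
                    h=cv2.convexHull(proj(D[c],T(p,*x[:3])).astype(np.float32));cv2.polylines(im,[np.round(h*16).astype(np.int32)],True,(0,255,0),1,cv2.LINE_AA,4)
            o.append(cv2.resize(im[150:400,(290 if c=='top' else 150):][:,:200],None,fx=2,fy=2,interpolation=cv2.INTER_CUBIC))
        cv2.imwrite('pics/'+fname,np.hstack(o))
    c,b=rc[0],rb[0];ca,sa=np.cos(c[2]),np.sin(c[2]);dx=b[:2]-c[:2]
    print('box in clamp',np.round([ca*dx[0]+sa*dx[1],-sa*dx[0]+ca*dx[1],b[2]-c[2]],3))
    return c,b
E
python3 -c "
from look import *
look([494,-37,-1.65,10],[660,-138,-1.45],0,'fit0.png')"
```

```text
('top',) clamp [492.794 -38.698  -1.655   7.009] 641 4680 box [ 661.904 -134.63    -1.372] 254 2741
('scene',) clamp [494.887 -38.965  -1.655   7.296] 780 3767 box [ 660.86  -132.974   -1.466] 339 2897
('top', 'scene') clamp [493.355 -38.711  -1.656   6.997] 1475 8447 box [ 660.203 -133.179   -1.406] 607 5638
box in clamp [ 79.959 174.267   0.249]
```

View pics/fit0.png

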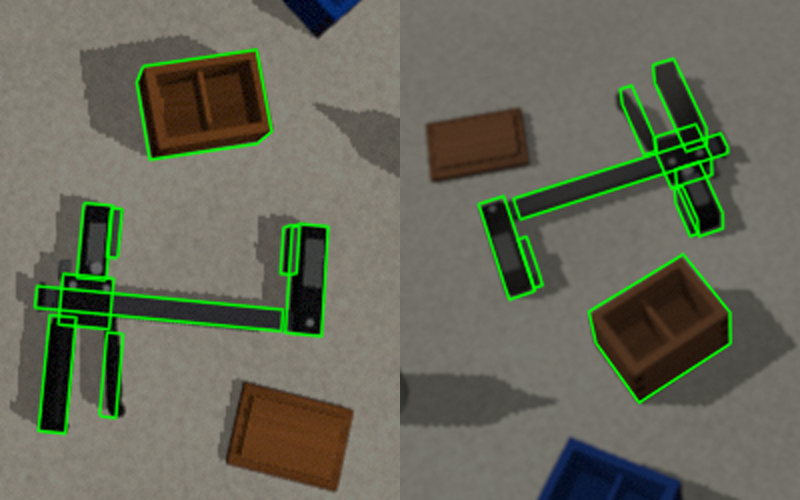

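Request:
move_arm --steps '[[[0,0,0],-0.9,0],[[0,0,0],-0.95,0],[[0,0,0],-0.95,0],[[-0.45,-0.95,0],0,0],[[-0.45,-0.95,0],0,0],[[-0.45,-0.95,0],0,0],[[-0.45,-0.95,0],0,0],[[-0.45,-0.95,0],0,0],[[-0.45,-0.95,0],0,0],[[-0.45,-0.95,0],0,0],[[-0.45,-0.95,0],0,0],[[-0.45,-0.95,0],0,0],[[-0.45,-0.95,0],0,0],[[-0.45,-0.95,0],0,0],[[-0.45,-0.95,0],0,0],[[-0.45,-0.95,0],0,0],[[-0.45,-0.95,0],0,0],[[-0.45,-0.95,0],0,0],[[-0.45,-0.95,0],0,0],[[-0.45,-0.95,0],0,0]]'

```text
t: 3.37
ee_pos: [359.0, 171.2, 222.9]
orientation: [0.135, 3.138, 0.0]
ft_force: [-1.2, 0.3, -0.5]
width: 88.0
grasp_force: 0.0
```

```bash
cat > go.py <<'E'
from h import *
import sys
def go(x,y,z,yaw):
    o=ctrl.get_obs();R=cv2.Rodrigues(np.array(o['orientation']))[0]
    p=np.array(o['ee_pos']);ps=np.arctan2(R[1,1],R[0,1])
    dy=(yaw-ps+np.pi/2)%np.pi-np.pi/2
    tx,ty=np.array([-np.sin(yaw),np.cos(yaw)]),np.array([np.cos(yaw),np.sin(yaw)])
    d=np.array([x,y])-p[:2]
    print('t',round(o['t'],2),'p',p.round(1),'yaw',round(ps,4),'tilt',R[2].round(3),'q',np.round(o['qpos'],2),'turn units',round(-np.degrees(dy)/5,2),'sign tool y',np.sign(np.cos(yaw-ps)),'then units xyz',np.round([d@tx/25,d@ty/25,(p[2]-z)/25],2))
if __name__=='__main__': go(*map(float,sys.argv[1:5]))
E
python3 go.py 438.8 -33 4 1.4856
```

```text
t 3.37 p [359.  171.2 222.9] yaw 1.4846 tilt [-0.001  0.    -1.   ] q [ 0.42  0.08  2.1  -0.    0.96 -1.07] turn units -0.01 sign tool y 1.0 then units xyz [-3.88 -7.87  8.76]
```

Request:
move_arm --steps '[[[-0.48,-0.98,0],0,0],[[-0.48,-0.98,0],0,0],[[-0.48,-0.98,0],0,0],[[-0.48,-0.98,0.2],0,0],[[-0.48,-0.98,0.8],0,0],[[-0.48,-0.98,0.8],0,0],[[-0.48,-0.98,0.8],0,0],[[-0.48,-0.98,0.8],0,0],[[0,0,0.8],0,0],[[0,0,0.8],0,0],[[0,0,0.8],0,0],[[0,0,0.8],0,0],[[0,0,0],0,0],[[0,0,0],0,0]]'

```text
t: 4.53
ee_pos: [436.8, -31.2, 57.3]
orientation: [-0.136, -3.136, -0.0]
ft_force: [0.1, -0.9, 0.5]
width: 87.9
grasp_force: 0.0
```

```bash
python3 go.py 438.8 -33 4 1.4856; python3 -c "
from look import *
d=shot('scene','s1.png');cv2.imwrite('pics/s1c.png',cv2.resize(d['image'][130:330,140:400,::-1],None,fx=3,fy=3))"
```

```text
t 4.53 p [436.8 -31.2  57.3] yaw 1.4843 tilt [ 0.002  0.    -1.   ] q [-0.1   0.45  2.13  0.    0.56 -1.58] turn units -0.02 sign tool y 1.0 then units xyz [-0.09 -0.07  2.13]
```

View pics/s1c.png

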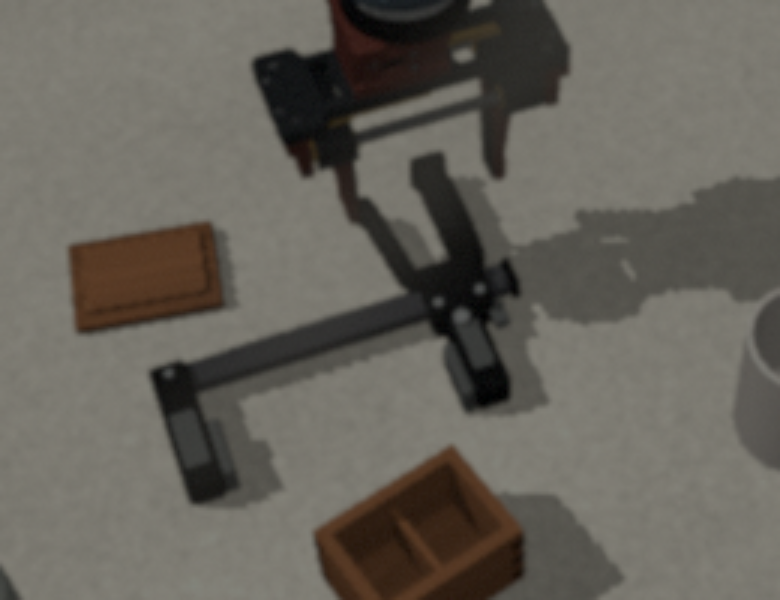

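The fingers straddle the grip and trigger, one at about (345,205) and the other at (498,165), and nothing is in the way. I'll go down and squeeze.

Request:
move_arm --steps '[[[-0.09,-0.07,0.7],0,0],[[0,0,0.7],0,0],[[0,0,0.5],0,0],[[0,0,0.2],0,0],[[0,0,0],0,0],[[0,0,0],0,0]]'

```text
t: 5.08
ee_pos: [440.1, -33.1, 6.1]
orientation: [0.135, 3.137, -0.0]
ft_force: [0.4, 0.3, 0.3]
width: 88.0
grasp_force: 0.0
```

Request:
move_arm --steps '[[[0,0,0],0,0.3],[[0,0,0],0,0.4],[[0,0,0],0,0.6],[[0,0,0],0,1],[[0,0,0],0,1],[[0,0,0],0,1],[[0,0,0],0,1],[[0,0,0],0,1],[[0,0,0],0,1],[[0,0,0],0,1]]'

```text
t: 5.92
ee_pos: [438.6, -32.6, 5.3]
orientation: [-0.136, -3.137, -0.001]
ft_force: [-2.4, 4.6, 6.8]
width: 41.1
grasp_force: 30.1
```

```bash
python3 -c "
from look import *
import go
go.go(438.8,-33,4,1.4856)
look([494,-43,-1.655,13],[660.5,-133.3,-1.4],0.25,'fit1.png')"
```

```text
t 5.92 p [438.6 -32.6   5.3] yaw 1.4844 tilt [ 0.002  0.    -1.   ] q [-0.1   0.57  2.13  0.    0.44 -1.59] turn units -0.01 sign tool y 1.0 then units xyz [-0.01 -0.01  0.05]
('top',) clamp [494.201 -42.888  -1.592  15.173] 2974 4853 box [ 661.1   -133.947   -1.355] 248 2744
('scene',) clamp [493.825 -43.423  -1.572  14.854] 1986 5093 box [ 660.633 -133.378   -1.47 ] 347 2888
('top', 'scene') clamp [493.962 -43.614  -1.584  16.164] 4977 9946 box [ 660.508 -134.085   -1.4  ] 612 5632
box in clamp [ 88.313 167.7     0.184]
```

```bash
cat >> look.py <<'E'
def lookc(c0,trig,cs=('top',),ycut=-8,b0=None):
    D={c:shot(c) for c in cs};P=lambda x:[p for i,p in enumerate(clampparts(x[3],trig)) if i not in(3,4)]
    v,u=np.mgrid[:480,:640]
    M=[];c0=np.array(c0,float);ya=np.array([-np.sin(c0[2]),np.cos(c0[2])])
    for c,d in D.items():
        g=ground(d,np.c_[u.ravel(),v.ravel()],15)[:,:2]
        roi=((g-c0[:2])@ya>ycut).reshape(480,640)
        mk=masks(d,76 if c=='top' else 70)[0]
        M.append((d,roi,cv2.GaussianBlur((near(mk,d,c0[:3],P(c0),10)).astype(np.float32),(0,0),1.2)))
    f=lambda x:sum((np.abs(render(d,P(x),x[:3])-m)*r).sum() for d,r,m in M)
    x0=c0
    for k in(1,-1,1):
        sim=np.vstack([x0]+[x0+np.eye(4)[i]*[8,8,.08,6][i]*k for i in range(4)])
        r=minimize(f,x0,method='Nelder-Mead',options=dict(initial_simplex=sim,maxiter=250,xatol=.02,fatol=.5));x0=r.x
    print('clamp',np.round(x0,3),int(r.fun),int(sum((m*q).sum() for _,q,m in M)));return x0
E
python3 - <<'E'
from look import *
lookc([492.5,-48,-1.657,14],.25)
d=shot('top');s=shot('scene')
a=cv2.resize(d['image'][165:235,350:440,::-1],(400,311),interpolation=cv2.INTER_CUBIC)
b=cv2.resize(s['image'][275:355,235:325,::-1],(400,311),interpolation=cv2.INTER_CUBIC)
for im,dd,o,w,h in((a,d,(350,165),90,70),(b,s,(235,275),90,80)):
    for yw,col in((-1.36,(0,255,0)),(-1.46,(255,255,0))):
        P=T(cub(-48,48,-35,35,58,58),660.5,-133.6,yw)[[0,4,6,2]]
        q=(proj(dd,P)-o+.5)*[400/w,311/h]-.5
        cv2.polylines(im,[np.round(q*16).astype(np.int32)],True,col,1,cv2.LINE_AA,4)
cv2.imwrite('pics/bx.png',np.hstack([a,b]))
E
```

```text
clamp [493.528 -43.198  -1.585  15.369] 448 3233
```

View pics/bx.png

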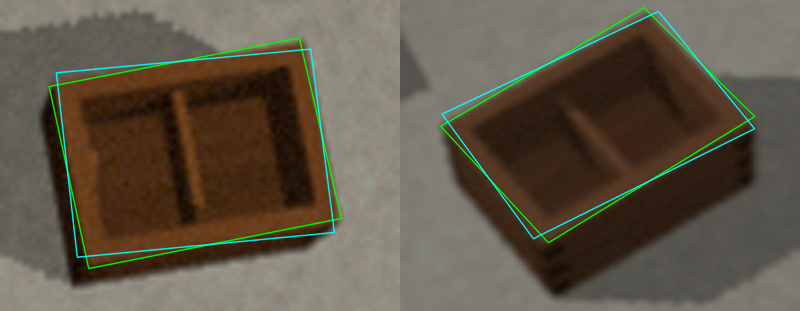

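The clamp is held and the jaws are about 135 mm open, with the clamp turned about 0.07 rad in the fingers. First I'll turn it and shift it sideways, still short of the box.

Request:
move_arm --steps '[[[0,-0.1,0],-0.2,1],[[0,-0.2,0],-0.2,1],[[0,-0.2,0],-0.2,1],[[0,-0.2,0],-0.2,1],[[0,-0.2,0],-0.2,1],[[0,-0.2,0],-0.2,1],[[0,-0.2,0],-0.2,1],[[0,-0.2,0],-0.2,1],[[0,-0.2,0],-0.2,1],[[0,-0.1,0],-0.2,1],[[0,0,0],0,1],[[0,0,0],0,1]]'

```text
t: 7.17
ee_pos: [438.7, -78.0, 5.3]
orientation: [0.139, -3.138, -0.0]
ft_force: [-1.5, 0.2, 5.4]
width: 41.1
grasp_force: 30.0
```

```bash
python3 - <<'E'
from look import *
import go
go.go(532.6,-63,5,1.659)
lookc([500,-78,-1.41,15],.25)
E
```

```text
t 7.17 p [438.7 -78.    5.3] yaw 1.6591 tilt [ 0.001  0.    -1.   ] q [-0.2   0.57  2.12 -0.    0.45 -1.86] turn units 0.0 sign tool y 1.0 then units xyz [-3.8   0.27  0.01]
clamp [494.507 -78.809  -1.411  15.004] 367 2723
```

Request:
move_arm --steps '[[[-0.1,0.01,0],0,1],[[-0.25,0.02,0],0,1],[[-0.25,0.02,0],0,1],[[-0.25,0.02,0],0,1],[[-0.25,0.02,0],0,1],[[-0.25,0.02,0],0,1],[[-0.25,0.02,0],0,1],[[-0.25,0.02,0],0,1],[[-0.25,0.02,0],0,1],[[-0.25,0.02,0],0,1],[[-0.25,0.02,0],0,1],[[-0.25,0.02,0],0,1],[[-0.25,0.02,0],0,1],[[-0.25,0.02,0],0,1],[[-0.25,0.01,0],0,1],[[-0.15,0.01,0],0,1],[[-0.04,0,0],0,1],[[0,0,0],0,1],[[0,0,0],0,1]]'

```text
t: 8.8
ee_pos: [530.4, -62.3, 5.2]
orientation: [0.137, -3.134, -0.001]
ft_force: [-7.3, 0.4, 11.5]
width: 41.1
grasp_force: 30.2
```

```bash
cat > st.py <<'E'
from look import *
import go,sys
def st(c0,b0=(660.5,-133.6,-1.41),trig=.25,pic=None):
    go.go(532.6,-63,5,1.659)
    c=lookc(c0,trig)
    d=shot('top');bk=masks(d)[1];
    b=fit([(d,near(bk,d,b0,BOX,10))],lambda x:BOX,b0,[8,8,.08])
    dx=b[0][:2]-c[:2];ca,sa=np.cos(c[2]),np.sin(c[2]);q=[ca*dx[0]+sa*dx[1],-sa*dx[0]+ca*dx[1]]
    print('box',np.round(b[0],3),int(b[1]),'in clamp',np.round(q,1),'gap near',round(q[0]-68,1),'far',round(150-c[3]-96-q[0]+68,1))
    if pic: cv2.imwrite('pics/'+pic,cv2.resize(d['image'][140:340,270:530,::-1],(780,600),interpolation=cv2.INTER_CUBIC))
if __name__=='__main__': st(eval(sys.argv[1]),trig=float(sys.argv[2]),pic=sys.argv[3] if len(sys.argv)>3 else None)
E
python3 st.py '[588,-64,-1.41,15]' .25 p2.png
```

```text
t 8.8 p [530.4 -62.3   5.2] yaw 1.6583 tilt [ 0.005  0.001 -1.   ] q [-0.14  0.64  1.93  0.    0.58 -1.8 ] turn units -0.01 sign tool y 1.0 then units xyz [-0.08 -0.04  0.01]
clamp [566.632 -76.557  -1.3    18.062] 1902 2335
box [ 660.994 -133.946   -1.349] 276 in clamp [80.5 75.6] gap near 12.5 far 23.4
```

View pics/p2.png

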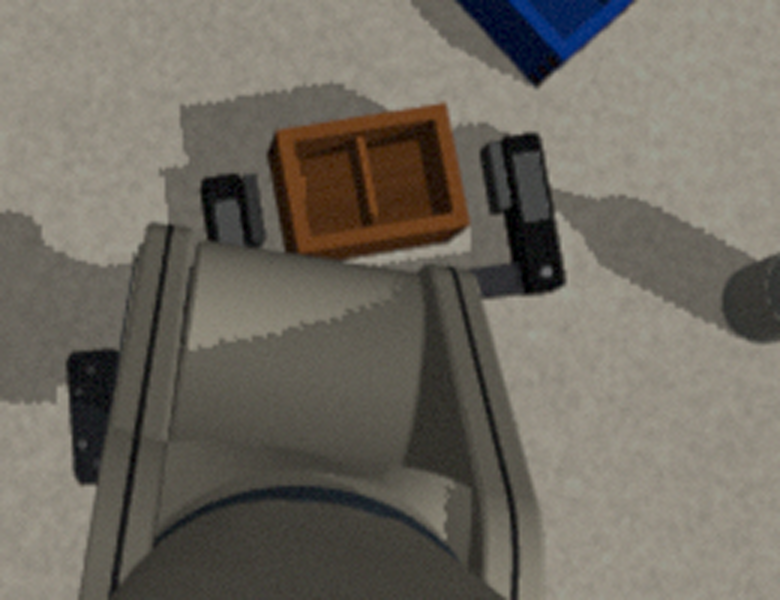

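The jaws stand either side of the box, roughly square to it: near pad at (255,205), box at (365,180), far pad at (495,175). The arm now hides the bar from the top camera, so I'll refit with the scene camera and only the jaw tips from the top.

```bash
sed -i "s/>ycut).resh/>(35 if c=='top' else ycut)).resh/; s/c=lookc(c0,trig)/c=lookc(c0,trig,('top','scene'));lookc(c0,trig,('scene',))/" look.py st.py
python3 st.py '[588,-64,-1.41,15]' .25
```

```text
t 8.9 p [530.4 -62.3   5.2] yaw 1.6583 tilt [ 0.004  0.001 -1.   ] q [-0.14  0.64  1.93  0.    0.58 -1.8 ] turn units -0.01 sign tool y 1.0 then units xyz [-0.08 -0.04  0.01]
clamp [585.324 -64.565  -1.42   16.272] 2045 5022
clamp [584.6   -62.153  -1.421  14.063] 1593 3728
box [ 661.276 -134.982   -1.356] 276 in clamp [81.  64.5] gap near 13.0 far 24.7
```

Request:
move_arm --steps '[[[-0.09,-0.07,0],0,1],[[-0.09,-0.07,0],0,1],[[0,-0.07,0],0,1],[[0,-0.07,0],0,1],[[0,0,0],0,1],[[0,0,0],0,1]]'

```text
t: 9.6
ee_pos: [536.6, -68.5, 5.3]
orientation: [0.139, -3.136, -0.001]
ft_force: [-5.2, 3.7, 7.0]
width: 41.2
grasp_force: 30.1
```

Request:
move_arm --steps '[[[0,-0.04,0],0,0.49],[[0,-0.08,0],0,0.44],[[0,-0.08,0],0,0.39],[[0,-0.08,0],0,0.34],[[0,-0.08,0],0,0.29],[[0,-0.07,0],0,0.26],[[0,0,0],0,0.26],[[0,0,0],0,0.26]]'

```text
t: 10.27
ee_pos: [539.1, -80.3, 5.1]
orientation: [-0.138, 3.138, -0.001]
ft_force: [-0.2, -0.5, 0.1]
width: 65.0
grasp_force: 1.3
```

```bash
python3 st.py '[590,-71,-1.41,15]' 0
```

```text
t 10.27 p [539.1 -80.3   5.1] yaw 1.6586 tilt [-0. -0. -1.] q [-0.17  0.65  1.9  -0.    0.59 -1.83] turn units -0.0 sign tool y 1.0 then units xyz [0.2  0.71 0.  ]
clamp [595.594 -73.422  -1.425  18.973] 2173 5026
clamp [596.668 -72.528  -1.426  18.3  ] 1662 3826
box [ 661.406 -134.148   -1.359] 546 in clamp [69.7 56.3] gap near 1.7 far 33.4
```

Request:
move_arm --steps '[[[0,0.06,0],0,0.3],[[0,0.08,0],0,0.36],[[0,0.08,0],0,0.42],[[0,0.08,0],0,0.48],[[0,0.08,0],0,1],[[0,0.05,0],0,1],[[0,0,0],0,1],[[0,0,0],0,1]]'

```text
t: 11.13
ee_pos: [537.8, -68.7, 5.1]
orientation: [0.138, -3.138, -0.001]
ft_force: [-0.5, 0.1, -2.0]
width: 41.2
grasp_force: 29.8
```

```bash
python3 st.py '[590,-71,-1.41,22]' 0.25; python3 -c "
from look import *
d=shot('top');s=shot('scene')
a=cv2.resize(d['image'][165:265,325:460,::-1],(400,296),interpolation=cv2.INTER_CUBIC)
b=cv2.resize(s['image'][235:370,190:325,::-1],(400,400),interpolation=cv2.INTER_CUBIC)
a=cv2.copyMakeBorder(a,0,104,0,0,cv2.BORDER_CONSTANT);cv2.imwrite('pics/p3.png',np.hstack([a,b]))"
```

```text
t 11.13 p [537.8 -68.7   5.1] yaw 1.6588 tilt [ 0.  0. -1.] q [-0.15  0.65  1.91  0.    0.58 -1.81] turn units -0.0 sign tool y 1.0 then units xyz [0.19 0.25 0.01]
clamp [596.788 -71.352  -1.387  25.353] 2344 5267
clamp [596.948 -72.057  -1.381  26.693] 1695 3860
box [ 661.001 -134.746   -1.389] 433 in clamp [74.1 51.5] gap near 6.1 far 22.6
```

View pics/p3.png

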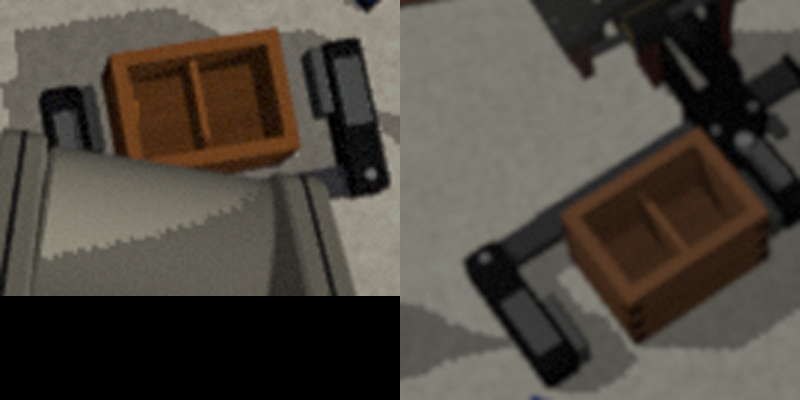

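The pads are still clear of the box on both sides: in the top crop the near pad is at (92,120) against the box's left side at (108,100), and the far pad at (315,85) against its right side at (290,100). The box hides part of the clamp in the scene view, so I'll mask it out of the fit.

```bash
sed -i "s/        mk=masks(d,76/        roi\&=~(cv2.dilate(render(d,BOX,b0 or (660.5,-133.6,-1.41)),np.ones((7,7)))>.05)\n        if c=='scene': roi\&=((g-c0[:2])@ya>ycut).reshape(480,640)\&((g-c0[:2])@np.array([ya[1],-ya[0]])>-60).reshape(480,640)\n&/" look.py
python3 st.py '[588,-72,-1.41,22]' 0.25
```

```text
t 11.43 p [537.8 -68.9   5.1] yaw 1.6589 tilt [ 0.  0. -1.] q [-0.15  0.65  1.91  0.    0.58 -1.81] turn units -0.0 sign tool y 1.0 then units xyz [0.19 0.26 0.  ]
clamp [594.614 -71.445  -1.393  26.442] 563 2986
clamp [595.494 -71.768  -1.386  26.506] 279 1918
box [ 661.409 -135.183   -1.359] 434 in clamp [74.5 54.5] gap near 6.5 far 21.0
```

Request:
move_arm --steps '[[[0.07,-0.04,0],0,1],[[0.07,-0.04,0],0,1],[[0.06,-0.04,0],0,1],[[0,0,0],0,1],[[0,-0.04,0],0,0.49],[[0,-0.08,0],0,0.44],[[0,-0.08,0],0,0.39],[[0,-0.08,0],0,0.34],[[0,-0.08,0],0,0.29],[[0,-0.07,0],0,0.26],[[0,0,0],0,0.26],[[0,0.06,0],0,0.3],[[0,0.08,0],0,0.36],[[0,0.08,0],0,0.42],[[0,0.08,0],0,0.48],[[0,0.08,0],0,1],[[0,0.05,0],0,1],[[0,0,0],0,1],[[0,0,0],0,1]]'

```text
t: 13.22
ee_pos: [532.6, -72.2, 5.1]
orientation: [0.138, -3.137, -0.001]
ft_force: [-3.8, 1.6, 2.5]
width: 41.0
grasp_force: 29.8
```

```bash
python3 st.py '[589,-73,-1.41,30]' 0.25
```

```text
t 13.22 p [532.6 -72.2   5.1] yaw 1.6588 tilt [ 0.001  0.001 -1.   ] q [-0.16  0.64  1.92  0.    0.58 -1.82] turn units -0.0 sign tool y 1.0 then units xyz [-0.03  0.36  0.  ]
clamp [590.793 -73.968  -1.376  34.184] 399 2735
clamp [591.397 -73.671  -1.376  33.937] 223 1781
box [ 661.06  -134.606   -1.392] 335 in clamp [73.1 57.2] gap near 5.1 far 14.7
```

Request:
move_arm --steps '[[[0,0,0],0.1,1],[[0,0,0],0.1,1],[[0,0,0],0.1,1],[[0,0,0],0,1],[[0,-0.04,0],0,0.49],[[0,-0.08,0],0,0.44],[[0,-0.08,0],0,0.39],[[0,-0.08,0],0,0.34],[[0,-0.08,0],0,0.29],[[0,-0.07,0],0,0.26],[[0,0,0],0,0.26],[[0,0.06,0],0,0.3],[[0,0.08,0],0,0.36],[[0,0.08,0],0,0.42],[[0,0.08,0],0,0.48],[[0,0.08,0],0,1],[[0,0.05,0],0,1],[[0,0,0],0,1],[[0,0,0],0,1]]'

```text
t: 15.0
ee_pos: [532.9, -72.2, 5.1]
orientation: [0.097, -3.139, -0.001]
ft_force: [-2.4, 2.0, 1.5]
width: 41.2
grasp_force: 29.5
```

```bash
python3 st.py '[589,-76,-1.40,41]' 0.25; python3 -c "
from look import *
d=shot('top');s=shot('scene')
a=cv2.resize(d['image'][165:265,325:460,::-1],(400,296),interpolation=cv2.INTER_CUBIC)
b=cv2.resize(s['image'][235:370,190:325,::-1],(400,400),interpolation=cv2.INTER_CUBIC)
a=cv2.copyMakeBorder(a,0,104,0,0,cv2.BORDER_CONSTANT);cv2.imwrite('pics/p4.png',np.hstack([a,b]))"
```

```text
t 15.0 p [532.9 -72.2   5.1] yaw 1.6326 tilt [ 0.001  0.    -1.   ] q [-0.16  0.64  1.92  0.    0.58 -1.79] turn units -0.3 sign tool y 1.0 then units xyz [-0.02  0.37  0.  ]
clamp [592.688 -74.471  -1.392  41.371] 318 2519
clamp [593.068 -74.54   -1.39   41.209] 171 1676
box [ 661.806 -134.755   -1.368] 312 in clamp [71.6 57.3] gap near 3.6 far 9.0
```

View pics/p4.png

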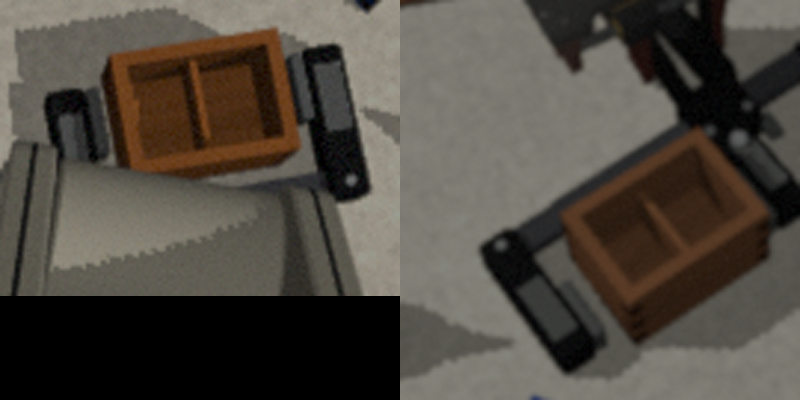

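Both pads stand close to the ends and the box hasn't moved. I'll do one more free stroke.

Request:
move_arm --steps '[[[0,-0.05,0],0,1],[[0,0,0],0,1],[[0,-0.04,0],0,0.49],[[0,-0.08,0],0,0.44],[[0,-0.08,0],0,0.39],[[0,-0.08,0],0,0.34],[[0,-0.08,0],0,0.29],[[0,-0.07,0],0,0.26],[[0,0,0],0,0.26],[[0,0.06,0],0,0.3],[[0,0.08,0],0,0.36],[[0,0.08,0],0,0.42],[[0,0.08,0],0,0.48],[[0,0.08,0],0,1],[[0,0.05,0],0,1],[[0,0,0],0,1],[[0,0,0],0,1]]'

```text
t: 16.72
ee_pos: [533.0, -73.4, 5.1]
orientation: [0.097, -3.14, -0.001]
ft_force: [-2.6, 1.7, 1.0]
width: 40.9
grasp_force: 29.2
```

```bash
python3 st.py '[592,-76,-1.39,48]' 0.25
```

```text
t 16.72 p [533.  -73.4   5.1] yaw 1.6327 tilt [ 0.  0. -1.] q [-0.16  0.64  1.92  0.    0.58 -1.79] turn units -0.3 sign tool y 1.0 then units xyz [-0.02  0.42  0.01]
clamp [593.948 -75.347  -1.378  48.83 ] 238 2188
clamp [594.146 -75.188  -1.379  48.547] 112 1471
box [ 662.087 -136.126   -1.373] 317 in clamp [72.7 55.3] gap near 4.7 far 0.5
```

Request:
move_arm --steps '[[[0.06,-0.05,0],0,1],[[0.06,-0.05,0],0,1],[[0,-0.05,0],0,1],[[0,0,0],0,1],[[0,0,0],0,1]]'

```text
t: 17.33
ee_pos: [530.7, -77.9, 5.2]
orientation: [-0.098, 3.14, -0.0]
ft_force: [0.8, 0.5, -2.8]
width: 40.9
grasp_force: 29.6
```

```bash
python3 st.py '[592,-76,-1.39,48]' 0.25
```

```text
t 17.33 p [530.7 -77.9   5.2] yaw 1.6329 tilt [-0. -0. -1.] q [-0.17  0.64  1.92 -0.    0.58 -1.8 ] turn units -0.3 sign tool y 1.0 then units xyz [-0.13  0.59  0.01]
clamp [591.391 -79.539  -1.371  48.824] 224 2134
clamp [591.94  -79.385  -1.375  48.772] 113 1442
box [ 661.338 -135.32    -1.36 ] 309 in clamp [68.6 57.5] gap near 0.6 far 4.6
```

Request:
move_arm --steps '[[[0,-0.04,0],0,0.49],[[0,-0.08,0],0,0.44],[[0,-0.08,0],0,0.39],[[0,-0.08,0],0,0.34],[[0,-0.08,0],0,0.29],[[0,-0.07,0],0,0.26],[[0,0,0],0,0.26],[[0,0.06,0],0,0.3],[[0,0.08,0],0,0.36],[[0,0.08,0],0,0.42],[[0,0.08,0],0,0.48],[[0,0.06,0],0,1],[[0,0,0],0,1],[[0,0,0],0,1],[[0,0,0],0,1],[[0,0,0],0,1]]'

```text
t: 18.87
ee_pos: [529.7, -78.7, 5.0]
orientation: [0.098, -3.138, -0.001]
ft_force: [-3.1, 4.0, 2.6]
width: 41.1
grasp_force: 29.3
```

```bash
python3 st.py '[592,-79,-1.38,54]' 0.2; python3 -c "
from look import *
d=shot('top');s=shot('scene')
a=cv2.resize(d['image'][165:265,325:460,::-1],(400,296),interpolation=cv2.INTER_CUBIC)
b=cv2.resize(s['image'][235:370,190:325,::-1],(400,400),interpolation=cv2.INTER_CUBIC)
a=cv2.copyMakeBorder(a,0,104,0,0,cv2.BORDER_CONSTANT);cv2.imwrite('pics/p5.png',np.hstack([a,b]))"
```

```text
t 18.87 p [529.7 -78.7   5. ] yaw 1.6331 tilt [ 0.002  0.001 -1.   ] q [-0.17  0.64  1.92  0.    0.58 -1.8 ] turn units -0.3 sign tool y 1.0 then units xyz [-0.17  0.62 -0.  ]
clamp [592.272 -79.45   -1.365  55.822] 211 1833
clamp [593.141 -79.234  -1.367  55.819] 88 1262
box [ 661.141 -135.611   -1.355] 258 in clamp [69.1 55.9] gap near 1.1 far -2.9
```

View pics/p5.png

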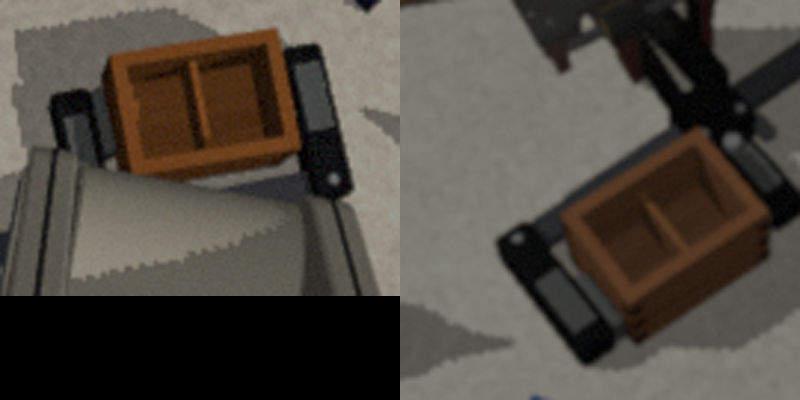

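The box hasn't moved, but at 41 mm the trigger reached its stop, so the pads aren't both bearing yet. I'll square the clamp up slightly and take another stroke.

Request:
move_arm --steps '[[[0.04,0.04,0],0.13,1],[[0.04,0.04,0],0.13,1],[[0.02,0.04,0],0.13,1],[[0,0,0],0,1],[[0,-0.04,0],0,0.49],[[0,-0.08,0],0,0.44],[[0,-0.08,0],0,0.39],[[0,-0.08,0],0,0.34],[[0,-0.08,0],0,0.29],[[0,-0.07,0],0,0.26],[[0,0,0],0,0.26],[[0,0.06,0],0,0.3],[[0,0.08,0],0,0.36],[[0,0.08,0],0,0.42],[[0,0.08,0],0,0.48],[[0,0,0],0,1],[[0,0,0],0,1],[[0,0,0],0,1],[[0,0,0],0,1]]'

```text
t: 20.75
ee_pos: [526.9, -79.0, 5.0]
orientation: [0.044, -3.139, -0.002]
ft_force: [-3.5, 5.0, 4.7]
width: 43.9
grasp_force: 28.6
```

```bash
python3 st.py '[592,-79,-1.39,56]' 0.2
```

```text
t 20.75 p [526.9 -79.    5. ] yaw 1.5988 tilt [ 0.002  0.001 -1.   ] q [-0.17  0.64  1.93  0.    0.57 -1.77] turn units -0.69 sign tool y 1.0 then units xyz [-0.28  0.62  0.  ]
clamp [591.557 -79.043  -1.391  58.74 ] 158 1674
clamp [592.231 -79.122  -1.392  58.826] 72 1162
box [ 661.782 -134.875   -1.372] 270 in clamp [67.5 59.1] gap near -0.5 far -4.2
```

Request:
move_arm --steps '[[[0,0,0],0,1],[[0,0,0],0,1],[[0,0,0],0,1],[[0,0,0],0,1],[[0,0,0],0,1],[[0,0,0],0,1],[[0,0,0],0,1],[[0,0,0],0,1]]'

```text
t: 21.62
ee_pos: [526.9, -79.0, 5.0]
orientation: [0.044, -3.139, -0.002]
ft_force: [-4.3, 4.4, 4.7]
width: 44.0
grasp_force: 28.6
```

```bash
python3 st.py '[592,-79,-1.39,56]' 0.23; python3 -c "
from look import *
d=shot('top');s=shot('scene')
a=cv2.resize(d['image'][165:265,325:460,::-1],(400,296),interpolation=cv2.INTER_CUBIC)
b=cv2.resize(s['image'][235:370,190:325,::-1],(400,400),interpolation=cv2.INTER_CUBIC)
a=cv2.copyMakeBorder(a,0,104,0,0,cv2.BORDER_CONSTANT);cv2.imwrite('pics/p6.png',np.hstack([a,b]))"
```

```text
t 21.62 p [526.9 -79.    5. ] yaw 1.5988 tilt [ 0.002  0.001 -1.   ] q [-0.17  0.64  1.93  0.    0.57 -1.77] turn units -0.69 sign tool y 1.0 then units xyz [-0.28  0.62 -0.  ]
clamp [591.552 -78.955  -1.392  58.761] 159 1682
clamp [592.21  -79.116  -1.392  58.795] 71 1161
box [ 661.786 -134.828   -1.366] 266 in clamp [67.5 59.2] gap near -0.5 far -4.2
```

View pics/p6.png

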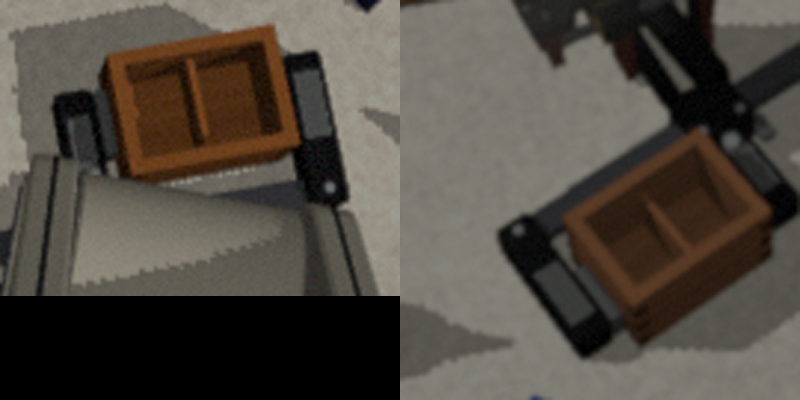

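The picture shows both pads tight against the end panels, with the box upright and shifted by a couple of mm at most. The trigger holds steady at 44 mm, short of its stop (41 mm on a free stroke), under 28.6 N, so the clamp is bearing with an estimated 40 N.

```bash
python3 -c "
from workcell import ctrl
print(ctrl.close_job())"
```

```text
the job is handed in; nothing more can be done
None
```

The job is handed in: both pads bear on the middle of the oak box's short end panels, with the trigger still held squeezed at about 29 N (an estimated 40 N on the box); the box shifted only a couple of mm, and no move went near the glue, mug or lid.

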